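# Load the label-setting stand behind its left-hand lock

### The arm

A 6-joint arm with a two-finger parallel gripper is mounted at the origin on a cart in front of the work surface, level with it; the furniture and walls round the work are solid. World frame = base frame: x ahead of the robot, y to its left, z up, the work surface at z = 0. Lengths are in m, angles in degrees, forces in N, time in s.
With the tool pointing down it reaches from about 0.4 to 0.825 m from the base axis. Payload 7 kg.
Tool frame: the origin (TCP) lies between the finger pads; the fingertips stand 19 mm ahead of it and the grasp point (between the pads) is the TCP; z points along the fingers, y is the line along which they close (so a half turn about z gives the same grasp; the last joint's range is limited). The gripper opens to 88 mm and grips with 3 to 60 N. Pads are 19 mm wide; open, the fingers measure 130 mm over their backs; the gripper's body (78 mm by 193 mm) begins 47 mm behind the grasp point.
Start: joints at [-50.758, 20.546, 0.682, 0, -70.136, -16.507], TCP at [0.261, -0.623, 0.246] pointing down, gripper open.
Joint ranges: [-176.03, 176.03], [-82.01, 121.73], [-58.28, 71.71], [-173.87, 95.51], [-174.79, -0.11], [-173.66, 173.66]. Speed limits (degrees/s): [136.94, 136.94, 172.46, 180, 180, 180].

### API

Orientations are given as [roll, pitch, yaw] about the fixed x, y, z axes, in that order (R = Rz(yaw) Ry(pitch) Rx(roll)).
In Python, from plant import r gives the robot as it stands. The module is installed in compiled form; this text tells all that it offers.
- The arm moves only by the shell command python3 -m pendant 'ROWS' [OPENING] [FORCE]. ROWS is JSON, a list of rows, each a list of 6 numbers: the shift along the tool's x, y, z in mm, then the turn, a rotation vector about the tool's x, y, z in rad. In form: [[tx, ty, tz, wx, wy, wz], ...]. A call has 1 to 20 rows; each row is the pose to reach, as a shift and turn from the pose commanded when the call began, along the tool's axes at that moment; what a row does not reach only later rows make up. A row lasts 1/8 s, in which the tool goes at most 62.5 mm and 10.7 degrees, less where a joint would pass 70% of its speed; a pose out of reach is approached as far as the arm can. A call with a gripper value outside its range is refused whole. OPENING is the finger opening in mm, from 0 to 87.6, set as the call begins (- or left out, the last holds). The fingers move at their own pace and stop on an object; FORCE is the grip in N (left out, the last holds). Time passes only in rows, so rows that repeat a pose let the fingers close. It gives the time, the measured TCP pose, the force, the opening and the grip force at its end, in the units of the state.
- r.get_state(): the state, without advancing time (a new reading comes with each control period).
- r.capture(name): name is "scene" or "top"; returns the picture (384x512x3 uint8, red, green, blue); there is no depth.
- r.camera_params(name): a dict with "mtx" (3x3 intrinsics, pixels), "distortion" ([k1, k2, p1, p2, k3] as OpenCV has them; the pictures are not rectified), "rvec" (rotation vector, rad) and "tvec" (3), from world to camera coordinates, as OpenCV has them. Camera axes: x right, y down, z forward; pixel columns grow to the right and rows downward; lengths in m; the calibration is good to about 2 mm. A picture is of the moment at which its call begins. camera_params takes no time and is no camera call.
- r.close_job(): hands the job in; it is judged then, once.
The state is a dict: "time_s": time; "joints": joint angles; "qd": joint speeds; "joint_torque": joint torques, N m; "tcp_pos": TCP position; "eef_rot": TCP orientation; "contact_force": force on the tool from outside, world axes, zero at the start; "moment": the same for the moment, N m; "gripper_width": finger opening in m; "gripper_force": force on a finger pad.
Only numpy, scipy, OpenCV 4.12 (cv2) and the standard library are available. Lean on these libraries where they do the work, as an engineer would, in place of code of your own. Each camera call takes 0.05 s, during which the arm holds its last target. There are 200 camera calls.

### The job

Undo the red wing screw of the setting stand all the way (it has a left-hand thread, so turn it clockwise seen from above) and lift the retaining bar off; then set every white carton from the worktop flat on the rubber bed, side by side along its centre line, and lay the bar back across both supports, in their notches and centred between them. Last, press the green start button in the timer's recess fully in with the tip of the screwdriver and lay the screwdriver down flat on the worktop. Leave the screw undone and the other things where they are.

Things in the scene. Friction and masses are not known exactly. Their poses are not given: they have to be found in the camera images.
- bed (a point): centre of the top of the setting stand's black rubber bed, 6 mm above the worktop. Bed 130 mm (x, front to back) by 290 mm clear between the two supports (y). The stand is fixed to the worktop. z up; its -x side faces the robot roughly
- bar_seat (a point): same axes as bed, 43 mm above the bed: the middle between the seats of the two blue supports, on which the bar lies. Supports: at y = -160 and +160 mm, each 30 mm thick in y (145 to 175 mm) and 74 mm wide in x, seat 49 mm above the worktop. Each seat is a notch 50 mm wide in x between two 12 mm high cheeks. Beyond the +y support stands the lock block (y 175 to 245 mm, 64 mm high), which carries the toe and the lock screw
- bar_grip (a point): middle of the black handle block on the retaining bar. Bar: aluminium flat 36 mm (x) by 328 mm (y) by 14 mm, 0.4 kg, with a yellow mark near each end; the handle block on its middle is 22 mm (x) by 70 mm (y) by 30 mm high. This point is 30 mm above the bar's underside, 14 mm below the top of the block. At the start the bar lies in the notches, its +y end caught under the steel toe; when laid, this point is 30 mm above bar_seat
- lock (a joint): angle of the red wing screw of the lock, rad: 0 to 0.4 at the start (done up), 4.5 at its stop (fully undone). LEFT-HAND THREAD: it grows, and the screw undoes, as the screw is turned CLOCKWISE seen from above. Stays where it is left (friction 0.06 N m). As it turns it rises 1.8 mm per rad and draws the toe out along +y by 5.8 mm per rad; the toe clears the bar at about 3.5 rad
- lock_grip (a point): middle of the red wing of the lock screw, on its vertical axis, which stands at y = +212 mm in the bed's frame; 104 mm above the worktop when done up. Wing 62 mm long (own x axis, turns with the screw), 16 mm thick (own y), 32 mm high, this point 15 mm below its top; below it a round steel collar 34 mm across and the toe (15 mm below the wing's underside)
- toe_tip (a point): middle of the inner edge of the steel toe, a flat 42 mm wide and 7 mm thick that slides on the lock block along the bed's y; done up it reaches over the bar's end
- start_button (a joint): travel of the green start button in m: 0 out, 0.006 fully in; a spring takes 1.2 N at first and about 5 N fully in. Pressed along the timer's +x (level, away from the robot)
- button_face (a point): centre of the green button's face (21 mm across), 14 mm behind the timer's front face, 52 mm above the worktop; axes as recess_mouth
- recess_mouth (a point): centre of the mouth of the round recess, 24 mm wide and 14 mm deep, in the white front face of the grey timer box (110 mm wide, 100 mm high, fixed to the worktop). x points level into the recess, z up
- timer: the whole timer box with its button; origin under it on the worktop, axes as recess_mouth
- driver_grip (a point): middle of the screwdriver's red handle (30 mm wide, 28 mm high, 100 mm long, from 27 mm tipward of this point to 73 mm the other way); the screwdriver is 206 mm long, 0.09 kg, lies along its own y with the blade to -y; 14 mm above what it lies on
- driver_tip (a point): tip of the screwdriver's round blade, 6 mm thick, on the tool's axis, 133 mm from driver_grip along -y
- driver: the same screwdriver; origin half-way along it, on its underside
- carton_1_mid (a point): centre of a small white carton with a brown tape strip, 60 mm (x) by 85 mm (y) by 35 mm high, 0.15 kg; may be absent (None)
- carton_2_mid (a point): centre of a small white carton with a brown tape strip, 60 mm (x) by 85 mm (y) by 35 mm high, 0.15 kg; may be absent (None)
- carton_3_mid (a point): centre of a small white carton with a brown tape strip, 60 mm (x) by 85 mm (y) by 35 mm high, 0.15 kg; may be absent (None)
- stapler: bystander: teal stapler 36x172x56 mm, origin under its centre
- tape_measure: bystander: teal tape measure 40x91x67 mm, origin under its centre
Things that resemble listed ones, but are neither listed nor needed, are in the scene too. What is shaped like the part that bears carton_3_mid but orange is not meant.

How it is judged (in metres and radians):
On the way, in this order (a step that is already met when the one before it is completed fails the run):
1. the lock screw is undone (clockwise, beyond 4.0 rad) (value of joint lock above 4 rad), for 0.2 s.
2. the bar is off the stand (the middle of its handle more than 100 mm from the middle of the seats) (distance between bar_grip and bar_seat above 0.1 m), for 0.2 s.
3. every carton present lies flat on the bed, within 30 mm of its centre line and 115 mm of its middle along it, let go (x of carton_1_mid in the frame of bed between -0.03 and 0.03 m and y of carton_1_mid in the frame of bed between -0.115 and 0.115 m and z of carton_1_mid in the frame of bed between 0.012 and 0.023 m and angle between each of carton_1_mid, carton_2_mid, carton_3_mid's own z axis and vertical below 0.12 rad and x of carton_2_mid in the frame of bed between -0.03 and 0.03 m and y of carton_2_mid in the frame of bed between -0.115 and 0.115 m and z of carton_2_mid in the frame of bed between 0.012 and 0.023 m and x of carton_3_mid in the frame of bed between -0.03 and 0.03 m and y of carton_3_mid in the frame of bed between -0.115 and 0.115 m and z of carton_3_mid in the frame of bed between 0.012 and 0.023 m and contact force between the fingers and anything else below 0.3 N), for 0.2 s.
4. the bar lies across both supports in their notches, let go (x of bar_grip in the frame of bar_seat between -0.009 and 0.009 m and y of bar_grip in the frame of bar_seat between -0.014 and 0.014 m and z of bar_grip in the frame of bar_seat between 0.026 and 0.034 m and angle between bar_grip's own z axis and vertical below 0.05 rad and angle between the y axis of bar_grip and the y axis of bar_seat, either way round below 0.06 rad and contact force between the fingers and anything else below 0.3 N), for 0.2 s.
5. the start button is pressed in (more than 4 mm) by the screwdriver (value of joint start_button above 0.004 m and contact force between driver and timer above 0.5 N), for 0.1 s.
At the end, for the whole second after the job is handed in: All cartons flat on the bed (centres within 30 mm of its centre line, 115 mm of its middle along it); bar in both notches (within 9 mm across, 14 mm along, 0.06 rad; tilt under 0.05); lock over 4.0 rad; screwdriver lying flat (grip and tip under 40 mm high); button out again (x of carton_1_mid in the frame of bed between -0.03 and 0.03 m and y of carton_1_mid in the frame of bed between -0.115 and 0.115 m and z of carton_1_mid in the frame of bed between 0.012 and 0.023 m and angle between each of carton_1_mid, carton_2_mid, carton_3_mid's own z axis and vertical below 0.12 rad and x of carton_2_mid in the frame of bed between -0.03 and 0.03 m and y of carton_2_mid in the frame of bed between -0.115 and 0.115 m and z of carton_2_mid in the frame of bed between 0.012 and 0.023 m and x of carton_3_mid in the frame of bed between -0.03 and 0.03 m and y of carton_3_mid in the frame of bed between -0.115 and 0.115 m and z of carton_3_mid in the frame of bed between 0.012 and 0.023 m and x of bar_grip in the frame of bar_seat between -0.009 and 0.009 m and y of bar_grip in the frame of bar_seat between -0.014 and 0.014 m and z of bar_grip in the frame of bar_seat between 0.026 and 0.034 m and angle between bar_grip's own z axis and vertical below 0.05 rad and angle between the y axis of bar_grip and the y axis of bar_seat, either way round below 0.06 rad and value of joint lock above 4 rad and height (world z) of each of driver_grip, driver_tip below 0.04 m and value of joint start_button below 0.003 m); the robot touches nothing.
It fails at once if a bystander (stapler, tape measure) is moved more than 30 mm (distance of any of stapler, tape_measure from where it was at the start of the episode above 0.03 m).
It fails at once if the bar is pulled out from under the toe while the lock is done up (bar moved over 30 mm with the lock under 2.5 rad) (distance of bar_grip from where it was at the start of the episode above 0.03 m and value of joint lock below 2.5 rad).
Of carton_1, carton_2, carton_3 only 2 to 3 are there at a start; the rules pass over those that are not, and their reading is None.
At some moment in a run one of carton_1, carton_2, carton_3 may be knocked a few centimetres aside while the robot is not near it.
Once in a run the grip may slacken for a moment while it holds something.
It also fails if it takes over 210 s, if anything falls off the work surface, if the arm or the gripper's body presses on something with over 40 N, if the wrist force passes 120 N, or if a joint passes its speed limit or range.

## Working session

There is one attempt and no reset: what is moved stays moved. The work goes in short steps, Python scripts to look and compute and a shell command to move; the robot and the scene stay as the last step left them, time stands still between calls to the robot, and variables do not carry over. Pictures are saved under pics/ and viewed, at most 14 in all, crops included, and the job is handed in when it is done.

```bash
mkdir -p pics; ls; cat > h.py <<'E'
import numpy as np, cv2
from plant import r
from scipy.spatial.transform import Rotation as R
def snap(n,f):
    im=r.capture(n); cv2.imwrite('pics/'+f,im[:,:,::-1]); return im
E
python3 - <<'E'
from h import *
for n in('scene','top'):
    snap(n,n+'0.png'); p=r.camera_params(n); Rm=cv2.Rodrigues(np.array(p['rvec']))[0]
    print(n,p,-Rm.T@np.array(p['tvec']).ravel())
print(r.get_state())
E
```

```text
pics
scene {'mtx': array([[492.36622393,   0.        , 260.99938161],
       [  0.        , 492.36622393, 199.63960629],
       [  0.        ,   0.        ,   1.        ]]), 'distortion': array([-0.15527393,  0.        ,  0.        ,  0.        ,  0.        ]), 'rvec': array([ 1.21102914, -2.02281819,  1.16876155]), 'tvec': array([0.17537429, 0.31878074, 1.31749409])} [-0.77335022  0.62594203  0.93717341]
top {'mtx': array([[429.92369141,   0.        , 255.35196077],
       [  0.        , 429.92369141, 191.16612089],
       [  0.        ,   0.        ,   1.        ]]), 'distortion': array([-0.13790805,  0.        ,  0.        ,  0.        ,  0.        ]), 'rvec': array([ 2.15938625, -2.22297833,  0.11055318]), 'tvec': array([-0.07224319,  0.49023987,  1.53952504])} [ 0.36526676 -0.05072177  1.57470602]
{'time_s': 0.1, 'joints': array([-5.07578099e+01,  2.05863492e+01,  6.40892777e-01, -1.69572052e-02,
       -7.01352307e+01, -1.65047174e+01]), 'qd': array([-0.04341905,  0.02347661,  0.17405326,  0.09339079, -0.11122461,
        0.09707168]), 'joint_torque': array([-2.99257845e-04, -5.84163916e+01,  2.93750685e+01,  7.01546252e+00,
        1.01826258e-02, -7.49711035e-05]), 'tcp_pos': array([ 0.26069854, -0.62220314,  0.24474409]), 'eef_rot': array([ 1.79918108e+02, -7.63968862e-03, -1.57268295e+02]), 'contact_force': array([ 0.56571952,  0.78699703, -0.43249734]), 'moment': array([-0.00537065,  0.0530894 ,  0.07556211]), 'gripper_force': 0.0, 'gripper_width': 0.08756510170160053}
```

View pics/scene0.png

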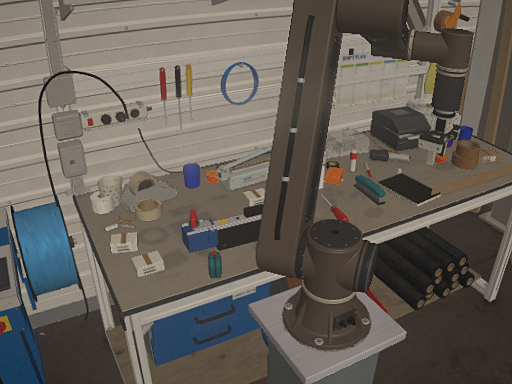

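View pics/top0.png

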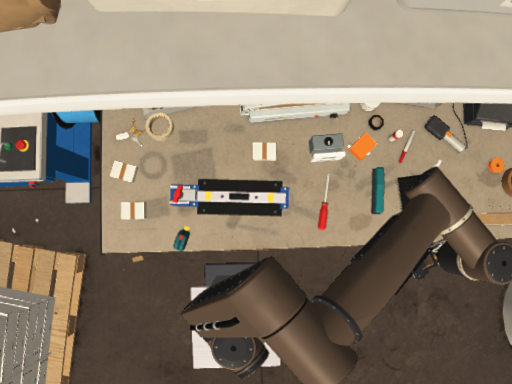

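```bash
cat >> h.py <<'E'
def ray(n,px):
    p=r.camera_params(n); Rm=cv2.Rodrigues(np.array(p['rvec']))[0]; C=-Rm.T@np.array(p['tvec']).ravel()
    u=cv2.undistortPoints(np.array(px,float).reshape(-1,1,2),p['mtx'],p['distortion']).reshape(-1,2)
    return C,np.c_[u,np.ones(len(u))]@Rm
def onz(n,px,z):
    C,d=ray(n,px); return C+d*((z-C[2])/d[:,2])[:,None]
def proj(n,P):
    p=r.camera_params(n); return cv2.projectPoints(np.array(P,float).reshape(-1,1,3),p['rvec'],p['tvec'],p['mtx'],p['distortion'])[0].reshape(-1,2)
def blobs(im,lo,hi,amin=8,roi=None):
    h=cv2.cvtColor(im,cv2.COLOR_RGB2HSV); m=cv2.inRange(h,np.array(lo),np.array(hi))
    if roi: z=np.zeros_like(m); a,b,c,d=roi; z[b:d,a:c]=m[b:d,a:c]; m=z
    cs=cv2.findContours(m,cv2.RETR_EXTERNAL,cv2.CHAIN_APPROX_NONE)[0]
    return sorted([(cv2.minAreaRect(c),cv2.contourArea(c),c) for c in cs if cv2.contourArea(c)>=amin],key=lambda t:-t[1])
E
python3 - <<'E'
from h import *
im=cv2.imread('pics/top0.png'); s=cv2.imread('pics/scene0.png')
cv2.imwrite('pics/top0z.png',cv2.resize(im[100:260,100:420],None,fx=2.5,fy=2.5,interpolation=cv2.INTER_CUBIC))
cv2.imwrite('pics/scene0z.png',cv2.resize(s[120:290,90:400],None,fx=2.5,fy=2.5,interpolation=cv2.INTER_CUBIC))
E
```

```text
(no output)
```

View pics/top0z.png

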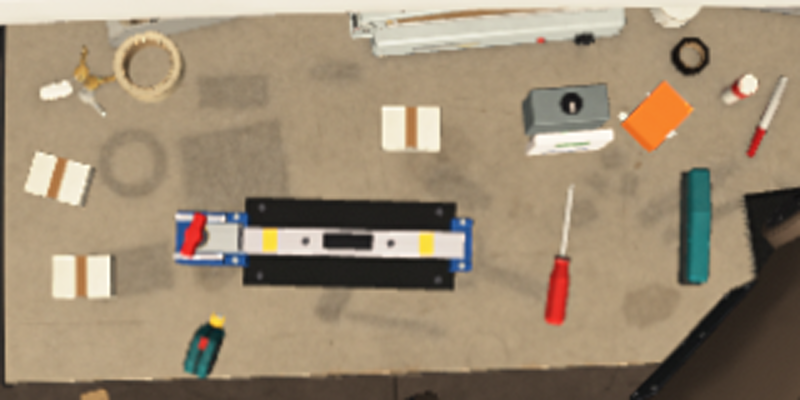

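View pics/scene0z.png

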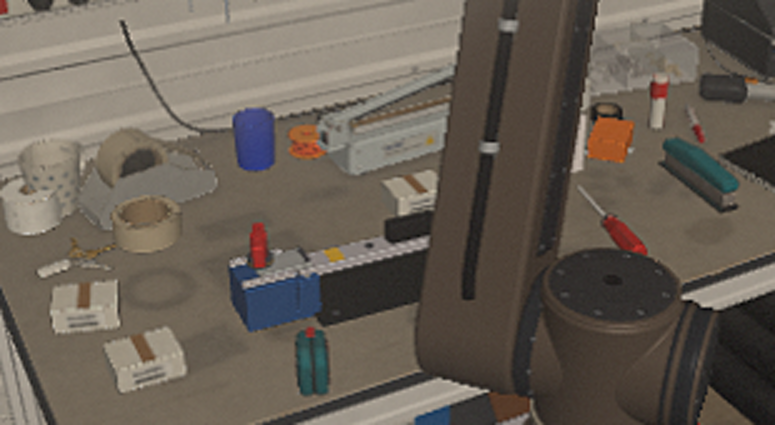

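```bash
python3 - <<'E'
from h import *
im=cv2.imread('pics/top0.png')[:,:,::-1].copy()
def show(name,lo,hi,roi,z,amin=8,k=4):
    for (c,sz,a),A,ct in blobs(im,lo,hi,amin,roi)[:k]:
        m=cv2.moments(ct); cc=(m['m10']/m['m00'],m['m01']/m['m00'])
        P=onz('top',[cc],z)[0]; B=onz('top',cv2.boxPoints((c,sz,a)),z)
        e=[B[1]-B[0],B[2]-B[1]]; e.sort(key=lambda v:-np.hypot(*v[:2])); C=B.mean(0)
        print(name,np.round(cc,1),'A',A,'cent',P[:2].round(4),'box',C[:2].round(4),'L',[round(np.hypot(*v[:2]),4) for v in e],'ang long',round(np.degrees(np.arctan2(e[0][1],e[0][0]))%180,1))
show('yellow',(20,100,120),(35,255,255),(190,180,290,215),.063)
show('wing',(0,150,100),(8,255,255),(165,175,200,215),.115)
show('carton',(10,0,180),(40,60,255),(105,155,145,225),.035,60)
show('cartonC',(10,0,180),(40,60,255),(245,135,285,170),.035,60)
show('driverH',(0,150,80),(8,255,255),(310,195,340,235),.02)
show('blue',(100,120,60),(125,255,255),(160,175,300,215),.061,10,6)
show('bed',(0,0,0),(180,255,50),(190,170,290,220),.006,60)
show('timer',(0,0,60),(180,60,170),(300,125,350,150),.1,100)
show('white',(0,0,180),(180,60,255),(300,145,350,170),.05,20)
show('green',(40,60,40),(85,255,255),(300,145,350,170),.052,1)
s=r.camera_params('top');print(proj('top',[[.5,0,0],[.5,-.3,0],[.5,-.3,.1]]))
g=cv2.resize(im[125:240,300:350],None,fx=5,fy=5,interpolation=cv2.INTER_CUBIC)
g2=cv2.resize(im[170:225,160:300],None,fx=5,fy=5,interpolation=cv2.INTER_CUBIC)
o=np.zeros((600,800,3),np.uint8);o[:575,:250]=g;o[:275,250-0:250+550]=g2[:,:550];o[290:565,250:800]=g2[:,150:]
cv2.imwrite('pics/crop1.png',o[:,:,::-1])
E
```

```text
yellow [207.5 195.5] A 43.5 cent [0.4738 0.0837] box [0.474  0.0836] L [np.float64(0.0318), np.float64(0.0177)] ang long 178.8
yellow [270. 197.] A 32.0 cent [ 0.4625 -0.1365] box [ 0.4625 -0.1365] L [np.float64(0.0283), np.float64(0.0141)] ang long 178.1
wing [177.4 193.8] A 66.0 cent [0.479  0.1817] box [0.479  0.1811] L [np.float64(0.0557), np.float64(0.0203)] ang long 163.1
carton [125.  210.3] A 132.0 cent [0.431  0.3858] box [0.4302 0.386 ] L [np.float64(0.0613), np.float64(0.0295)] ang long 179.4
carton [129.2 172.8] A 130.0 cent [0.5666 0.3697] box [0.5665 0.3693] L [np.float64(0.0618), np.float64(0.0343)] ang long 165.6
carton [139.  210.1] A 129.0 cent [0.4304 0.3347] box [0.4289 0.3346] L [np.float64(0.0612), np.float64(0.0293)] ang long 179.3
carton [115.8 169.1] A 126.5 cent [0.5815 0.4194] box [0.5817 0.4195] L [np.float64(0.0611), np.float64(0.0332)] ang long 163.0
cartonC [263.7 151.3] A 283.5 cent [ 0.6309 -0.1209] box [ 0.6321 -0.12  ] L [np.float64(0.0837), np.float64(0.0662)] ang long 88.6
driverH [322.6 216.9] A 157.0 cent [ 0.3872 -0.3282] box [ 0.3901 -0.329 ] 
[... 839 characters left out ...]
nt [ 0.4277 -0.0257] box [ 0.4275 -0.0255] L [np.float64(0.3003), np.float64(0.0406)] ang long 87.0
bed [239.8 185.3] A 771.0 cent [ 0.5121 -0.0304] box [ 0.5121 -0.0293] L [np.float64(0.305), np.float64(0.039)] ang long 87.0
bed [238.5 196. ] A 68.0 cent [ 0.4731 -0.0246] box [ 0.4731 -0.0246] L [np.float64(0.0622), np.float64(0.0147)] ang long 88.4
timer [326.5 141.9] A 469.5 cent [ 0.6476 -0.339 ] box [ 0.6493 -0.3377] L [np.float64(0.1208), np.float64(0.0536)] ang long 88.9
white [327.6 156.3] A 233.0 cent [ 0.6046 -0.3506] box [ 0.6047 -0.3501] L [np.float64(0.1303), np.float64(0.0313)] ang long 93.5
[[231.62902511 188.99184397]
 [312.86116882 186.72536372]
 [317.28661609 184.14262719]]
```

View pics/crop1.png

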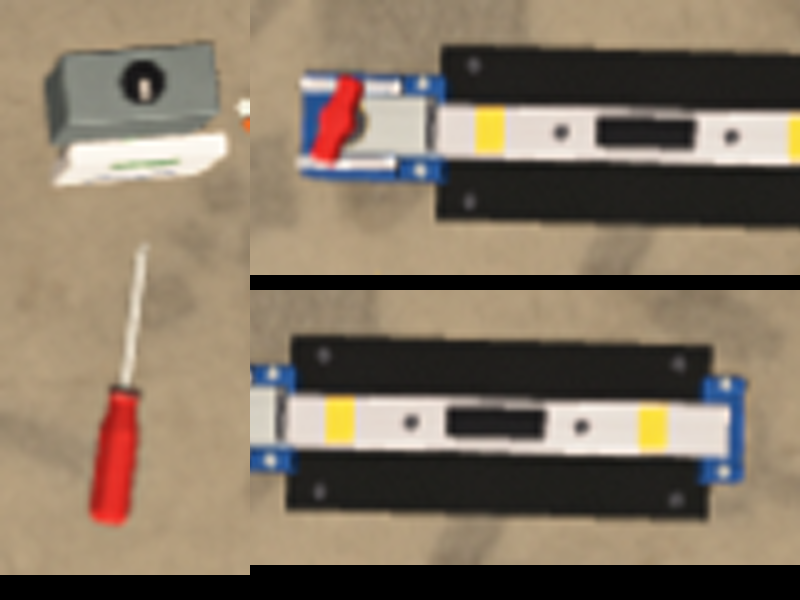

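```bash
cat > go.py <<'E'
# usage: go.py x y z yaw -> shift/turn for a tool-down target, in the tool's axes
import sys; from h import *
x,y,z,yaw=map(float,sys.argv[1:5])
s=r.get_state(); Rc=R.from_euler('xyz',s['eef_rot'],degrees=True); Rt=R.from_euler('xyz',[180,0,yaw],degrees=True)
d=Rc.inv().apply(np.array([x,y,z])-s['tcp_pos'])*1000; w=(Rc.inv()*Rt).as_rotvec()
print('row',d.round(1),w.round(3),'rows',round(max(np.linalg.norm(d)/62.5,np.degrees(np.linalg.norm(w))/10.7),1),'f',s['contact_force'].round(1),'w',round(s['gripper_width'],4),'J6',s['joints'][5].round(0),'t',s['time_s'])
E
python3 go.py .479 .182 .2 -17
```

```text
row [-512.1  657.3   45.6] [ 1.000e-03  2.000e-03 -2.448e+00] rows 13.4 f [ 0.6  0.8 -0.4] w 0.0876 J6 -17.0 t 0.1
```

```bash
python3 -m pendant '[[-15,20,0,0,0,-0.08],[-50,65,5,0,0,-0.24],[-85,110,8,0,0,-0.41],[-120,154,11,0,0,-0.57],[-154,197,14,0,0,-0.74],[-188,241,17,0,0,-0.9],[-222,285,20,0,0,-1.06],[-256,329,23,0,0,-1.22],[-290,373,26,0,0,-1.39],[-324,416,29,0,0,-1.55],[-358,460,32,0,0,-1.71],[-392,504,35,0,0,-1.87],[-426,547,38,0,0,-2.04],[-460,591,41,0,0,-2.2],[-495,635,44,0,0,-2.36],[-512,657,46,0,0,-2.448],[-512,657,46,0,0,-2.448],[-512,657,46,0,0,-2.448]]' 80 40
python3 - <<'E'
from h import *
snap('scene','scene1.png');im=snap('top','top1.png')
import subprocess
a=cv2.imread('pics/scene1.png');b=cv2.imread('pics/top1.png')
o=np.vstack([cv2.resize(a[140:290,80:400],(800,375)),cv2.resize(b[150:240,150:470],(800,225))])
cv2.imwrite('pics/c2.png',o)
E
python3 go.py .479 .182 .112 -17
```

```text
time_s: 2.35
tcp_pos: [0.4787, 0.1807, 0.1992]
eef_rot: [179.9, 0.0, -17.1]
contact_force: [-1.0, 0.1, -0.3]
gripper_width: 0.0797
gripper_force: 0.0
row [-0.3 -1.6 87.6] [ 0.     0.    -0.002] rows 1.4 f [-1.   0.7 -0.8] w 0.0802 J6 30.0 t 2.45
```

View pics/c2.png

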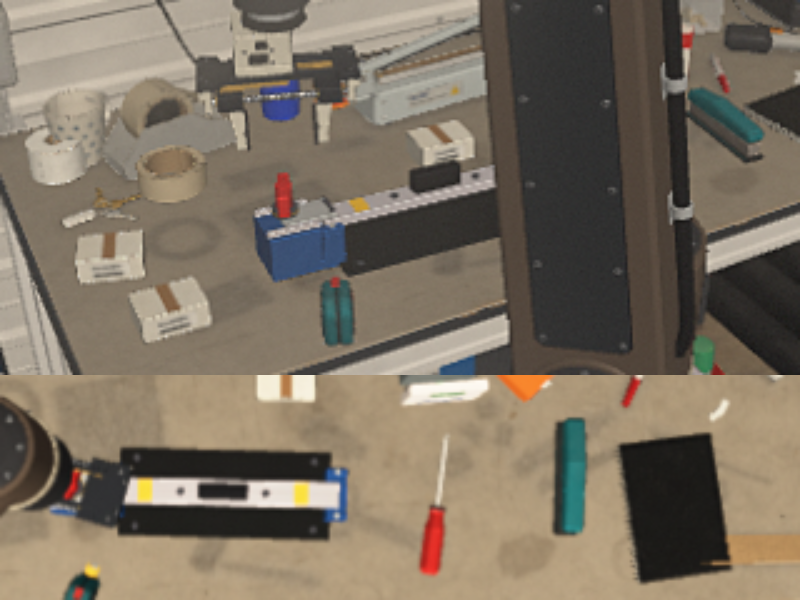

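```bash
python3 - <<'E'
from h import *
s=cv2.imread('pics/scene1.png')[:,:,::-1].copy(); t=cv2.imread('pics/top0.png')[:,:,::-1].copy()
def tri(a,b):
    C1,d1=ray('scene',[a]);C2,d2=ray('top',[b]);d1=d1[0];d2=d2[0]
    k=np.linalg.lstsq(np.c_[d1,-d2],C2-C1,rcond=None)[0]; p,q=C1+k[0]*d1,C2+k[1]*d2; return ((p+q)/2).round(4),round(np.linalg.norm(p-q),4)
b=blobs(s,(0,150,80),(8,255,255),8,(180,200,205,235))[0]; print(b[0],proj('scene',[[.479,.182,.104],[.479,.182,.119],[.479,.182,.087]]).round(1))
x,y,w,h=cv2.boundingRect(b[2]);print(x,y,w,h)
print(tri((x+w/2,y+h/2),(177.4,193.8)))
print(r.get_state()['joints'].round(1))
E
```

```text
((192.88465881347656, 217.5769500732422), (17.240825653076172, 5.82963228225708), 82.87498474121094) [[194.  218. ]
 [193.7 214. ]
 [194.3 222.5]]
190 209 7 18
(array([0.4798, 0.1834, 0.1039]), np.float64(0.0))
[ 42.7   7.3 -23.5  -0.  -59.3  30.3]
```

```bash
python3 -m pendant '[[0,-2.5,30,0,0,0],[0,-2.5,60,0,0,0],[0,-2.5,80,0,0,0],[0,-2.5,88,0,0,0],[0,-2.5,88,0,0,0]]' 60
python3 -m pendant '[[0,0,0,0,0,0],[0,0,0,0,0,0],[0,0,0,0,0,0],[0,0,0,0,0,0],[0,0,0,0,0,0],[0,0,0,0,0,0]]' 0 30
```

```text
time_s: 3.08
tcp_pos: [0.4799, 0.1832, 0.1117]
eef_rot: [180.0, 0.0, -17.0]
contact_force: [-0.9, 0.3, 0.1]
gripper_width: 0.0598
gripper_force: 0.0
time_s: 3.82
tcp_pos: [0.48, 0.1836, 0.1116]
eef_rot: [180.0, -0.0, -17.0]
contact_force: [0.8, -1.1, 0.1]
gripper_width: 0.0159
gripper_force: 29.2
```

```bash
python3 -m pendant '[[0,0,-0.1,0,0,0.06],[0,0,-0.3,0,0,0.18],[0,0,-0.6,0,0,0.32],[0,0,-0.8,0,0,0.46],[0,0,-1.1,0,0,0.6],[0,0,-1.3,0,0,0.74],[0,0,-1.6,0,0,0.88],[0,0,-1.8,0,0,1.02],[0,0,-2.1,0,0,1.16],[0,0,-2.3,0,0,1.3],[0,0,-2.6,0,0,1.44],[0,0,-2.8,0,0,1.58],[0,0,-3.1,0,0,1.72],[0,0,-3.4,0,0,1.86],[0,0,-3.6,0,0,2.0],[0,0,-3.8,0,0,2.1],[0,0,-3.8,0,0,2.1]]'
python3 go.py .4798 .1836 .116 -137
```

```text
time_s: 5.95
tcp_pos: [0.4837, 0.1847, 0.1157]
eef_rot: [-179.8, 0.3, -137.4]
contact_force: [18.8, -3.9, -15.3]
gripper_width: 0.0159
gripper_force: 29.9
row [ 3.6  1.9 -0.4] [-0.003  0.006 -0.006] rows 0.1 f [ 18.8  -3.9 -15.3] w 0.0159 J6 -90.0 t 5.95
```

```bash
python3 -m pendant '[[0,0,0,0,0,0],[0,0,0,0,0,0],[0,0,0,0,0,0],[0,0,0,0,0,0],[0,0,0,0,0,-0.1],[0,0,0,0,0,-0.25],[0,0,0,0,0,-0.4],[0,0,0,0,0,-0.57],[0,0,0,0,0,-0.74],[0,0,0,0,0,-0.91],[0,0,0,0,0,-1.08],[0,0,0,0,0,-1.25],[0,0,0,0,0,-1.42],[0,0,0,0,0,-1.57],[0,0,0,0,0,-1.57]]' 86
python3 go.py .482 .183 .117 43
```

```text
time_s: 7.82
tcp_pos: [0.4798, 0.1837, 0.1154]
eef_rot: [-180.0, 0.0, -47.4]
contact_force: [0.6, 0.2, 0.0]
gripper_width: 0.0861
gripper_force: 0.0
row [ 2.  -1.1 -1.6] [-0.     0.    -1.578] rows 8.5 f [0.6 0.2 0. ] w 0.0861 J6 -0.0 t 7.825
```

```bash
python3 -m pendant '[[0,0,0,0,0,-0.1],[0,0,0,0,0,-0.25],[0,0,0,0,0,-0.4],[0,0,0,0,0,-0.57],[0,0,0,0,0,-0.74],[0,0,0,0,0,-0.91],[1,-0.5,0,0,0,-1.08],[2,-1,-0.5,0,0,-1.25],[2,-1,-1,0,0,-1.42],[2,-1,-1,0,0,-1.57],[2,-1,-1,0,0,-1.57],[2,-1,-1,0,0,-1.57]]' 86
python3 -m pendant '[[0,0,0,0,0,0],[0,0,0,0,0,0],[0,0,0,0,0,0],[0,0,0,0,0,0],[0,0,0,0,0,0],[0,0,0,0,0,0],[0,0,0,0,0,0]]' 0 25
```

```text
time_s: 9.32
tcp_pos: [0.4819, 0.1829, 0.1164]
eef_rot: [-180.0, 0.0, 42.3]
contact_force: [-0.1, 0.6, -0.7]
gripper_width: 0.0857
gripper_force: 0.0
time_s: 10.2
tcp_pos: [0.482, 0.1829, 0.1164]
eef_rot: [-180.0, 0.0, 42.6]
contact_force: [0.2, 0.5, -0.0]
gripper_width: 0.0214
gripper_force: 0.0
```

```bash
python3 -m pendant '[[0,0,0,0,0,0],[0,0,0,0,0,0],[0,0,0,0,0,0],[0,0,0,0,0,0]]'
python3 -m pendant '[[0,0,-0.1,0,0,0.06],[0,0,-0.3,0,0,0.18],[0,0,-0.6,0,0,0.32],[0,0,-0.8,0,0,0.46],[0,0,-1.1,0,0,0.6],[0,0,-1.3,0,0,0.74],[0,0,-1.6,0,0,0.88],[0,0,-1.8,0,0,1.02],[0,0,-2.1,0,0,1.16],[0,0,-2.3,0,0,1.3],[0,0,-2.6,0,0,1.44],[0,0,-2.8,0,0,1.58],[0,0,-3.1,0,0,1.72],[0,0,-3.4,0,0,1.86],[0,0,-3.6,0,0,2.0],[0,0,-3.8,0,0,2.12],[0,0,-3.8,0,0,2.12]]'
```

```text
time_s: 10.7
tcp_pos: [0.4821, 0.1827, 0.1164]
eef_rot: [180.0, 0.0, 42.6]
contact_force: [2.7, -3.3, -0.5]
gripper_width: 0.0165
gripper_force: 25.0
time_s: 12.82
tcp_pos: [0.4823, 0.1831, 0.1202]
eef_rot: [-180.0, 0.0, -78.8]
contact_force: [2.9, -1.3, -1.8]
gripper_width: 0.0158
gripper_force: 25.0
```

```bash
python3 -m pendant '[[0,0,0,0,0,0],[0,0,0,0,0,0],[0,0,0,0,0,0],[0,0,0,0,0,0],[0,0,-20,0,0,0],[0,0,-50,0,0,0],[0,0,-60,0,0,0]]' 86
python3 go.py .471 -.026 .14 -92.9
```

```text
time_s: 13.7
tcp_pos: [0.4826, 0.1834, 0.1819]
eef_rot: [-179.9, 0.1, -78.9]
contact_force: [-0.2, -0.5, -0.0]
gripper_width: 0.0801
gripper_force: 0.0
row [203.2  52.   41.5] [-0.002  0.001  0.245] rows 3.4 f [-0.2 -0.5 -0. ] w 0.0801 J6 -31.0 t 13.7
```

```bash
python3 -m pendant '[[30,8,0,0,0,0.03],[75,19,0,0,0,0.08],[120,31,5,0,0,0.15],[165,42,15,0,0,0.2],[192,49,30,0,0,0.24],[203,52,41,0,0,0.245],[203,52,41,0,0,0.245],[203,52,41,0,0,0.245]]' 50 
python3 go.py .471 -.026 .086 -92.9
```

```text
time_s: 14.7
tcp_pos: [0.4706, -0.0256, 0.1394]
eef_rot: [-180.0, 0.0, -92.9]
contact_force: [-0.6, -0.6, 0.6]
gripper_width: 0.0502
gripper_force: 0.0
row [ 0.4 -0.4 53.4] [-0.     0.     0.001] rows 0.9 f [-0.6 -0.6  0.6] w 0.0502 J6 -24.0 t 14.7
```

```bash
python3 -m pendant '[[0,0,20,0,0,0],[0,0,40,0,0,0],[0,0,53,0,0,0],[0,0,53,0,0,0],[0,0,53,0,0,0]]'
python3 -m pendant '[[0,0,0,0,0,0],[0,0,0,0,0,0],[0,0,0,0,0,0],[0,0,0,0,0,0],[0,0,0,0,0,0],[0,0,0,0,0,0]]' 0 45
```

```text
time_s: 15.32
tcp_pos: [0.4707, -0.026, 0.0868]
eef_rot: [-180.0, 0.0, -92.9]
contact_force: [-0.3, -0.7, 1.1]
gripper_width: 0.0499
gripper_force: 0.0
time_s: 16.08
tcp_pos: [0.4698, -0.0264, 0.0863]
eef_rot: [180.0, -0.0, -92.9]
contact_force: [-2.8, 0.6, 5.7]
gripper_width: 0.0214
gripper_force: 45.0
```

```bash
python3 -m pendant '[[0,0,-8,0,0,0],[0,0,-25,0,0,0],[0,0,-45,0,0,0],[0,0,-65,0,0,0],[0,0,-80,0,0,0],[0,0,-88,0,0,0],[0,0,-90,0,0,0]]'
python3 go.py .62 .12 .16 -92.9
```

```text
time_s: 16.95
tcp_pos: [0.47, -0.0263, 0.1762]
eef_rot: [-180.0, 0.0, -92.9]
contact_force: [0.9, 0.2, -4.8]
gripper_width: 0.0218
gripper_force: 45.0
row [-153.8 -142.3   16.3] [-0.     0.    -0.001] rows 3.4 f [ 0.9  0.2 -4.8] w 0.0218 J6 -24.0 t 16.95
```

```bash
python3 -m pendant '[[0,-15,0,0,0,0],[-5,-45,0,0,0,0],[-25,-80,0,0,0,0],[-55,-115,0,0,0,0],[-90,-135,0,0,0,0],[-125,-142,0,0,0,0],[-148,-142,5,0,0,0],[-154,-142,20,0,0,0],[-154,-142,45,0,0,0],[-154,-142,75,0,0,0],[-154,-142,105,0,0,0],[-154,-142,125,0,0,0],[-154,-142,134,0,0,0],[-154,-142,136,0,0,0],[-154,-142,137,0,0,0],[-154,-142,137,0,0,0]]'
```

```text
time_s: 18.95
tcp_pos: [0.6202, 0.1204, 0.04]
eef_rot: [-179.9, 0.0, -92.9]
contact_force: [0.7, -0.1, -4.1]
gripper_width: 0.022
gripper_force: 45.0
```

```bash
python3 -m pendant '[[0,0,0,0,0,0],[0,0,0,0,0,0],[0,0,0,0,0,0],[0,0,0,0,0,0],[0,0,-30,0,0,0],[0,0,-80,0,0,0],[0,0,-130,0,0,0],[0,0,-170,0,0,0],[0,0,-170,0,0,0]]' 60
python3 go.py .43 .36 .15 -93
```

```text
time_s: 20.08
tcp_pos: [0.6216, 0.1209, 0.2135]
eef_rot: [-179.6, 0.2, -92.9]
contact_force: [0.5, -0.5, -0.6]
gripper_width: 0.0598
gripper_force: 0.0
row [-229.   203.9   62.8] [-0.007  0.003  0.002] rows 5.0 f [ 0.5 -0.5 -0.6] w 0.0598 J6 -32.0 t 20.075
```

```bash
cat > cart.py <<'E'
import sys; from h import *
z=.035
im=snap('top',sys.argv[1]); h=cv2.cvtColor(im,cv2.COLOR_RGB2HSV)
m=cv2.inRange(h,np.array((10,0,180)),np.array((40,60,255))); m[:140]=0; m[225:]=0; m[:,:104]=0; m[:,290:]=0
m=cv2.morphologyEx(m,cv2.MORPH_CLOSE,np.ones((9,9),np.uint8))
for c in cv2.findContours(m,cv2.RETR_EXTERNAL,cv2.CHAIN_APPROX_NONE)[0]:
    if cv2.contourArea(c)<80: continue
    P=onz('top',c.reshape(-1,2),z)[:,:2].astype(np.float32)*1000; (q,s,a)=cv2.minAreaRect(P)
    B=cv2.boxPoints((q,s,a)); e=max([B[1]-B[0],B[2]-B[1]],key=np.linalg.norm)
    print('carton',np.round(q,1),'size',np.round(s,0),'long axis deg',round(np.degrees(np.arctan2(e[1],e[0]))%180,1),'px',np.round(c.reshape(-1,2).mean(0)))
E
python3 cart.py top2.png
```

```text
carton [482.7 188.6] size [69. 65.] long axis deg 85.6 px [179. 194.]
carton [608.7  32.7] size [148.  40.] long axis deg 88.4 px [222. 159.]
carton [626.  219.4] size [ 57. 128.] long axis deg 110.3 px [171. 155.]
carton [ 632.1 -120.2] size [84. 66.] long axis deg 88.5 px [264. 151.]
```

```bash
python3 go.py .634 -.12 .15 -91.5
```

```text
row [239.7 -25.7  60.7] [-0.003  0.002 -0.025] rows 4.0 f [-1.  -0.9 -1.2] w 0.06 J6 -32.0 t 20.125
```

```bash
python3 -m pendant '[[30,-3,0,0,0,0],[75,-8,5,0,0,-0.01],[120,-13,20,0,0,-0.02],[165,-18,40,0,0,-0.025],[210,-23,55,0,0,-0.025],[235,-26,61,0,0,-0.025],[240,-26,61,0,0,-0.025],[240,-26,61,0,0,-0.025]]' 82
python3 cart.py top3.png; python3 go.py .634 -.12 .030 -91.5
```

```text
time_s: 21.12
tcp_pos: [0.6331, -0.1208, 0.1475]
eef_rot: [179.9, -0.0, -91.5]
contact_force: [0.4, -0.4, 0.8]
gripper_width: 0.082
gripper_force: 0.0
carton [429.5 358.6] size [85. 61.] long axis deg 88.6 px [132. 210.]
carton [573.7 394.1] size [87. 62.] long axis deg 73.2 px [123. 171.]
carton [620.2 235.9] size [92. 37.] long axis deg 88.2 px [166. 157.]
carton [ 634.2 -111. ] size [65. 62.] long axis deg 88.5 px [260. 150.]
carton [631.8   3.2] size [91. 88.] long axis deg 88.4 px [227. 155.]
row [ -0.3  -0.7 117.9] [0. 0. 0.] rows 1.9 f [-0.2  0.4  0.1] w 0.0816 J6 -8.0 t 21.175
```

```bash
python3 -m pendant '[[0,-1,30,0,0,0],[0,-1,65,0,0,0],[0,-1,95,0,0,0],[0,-1,112,0,0,0],[0,-1,117,0,0,0],[0,-1,117,0,0,0],[0,-1,117,0,0,0]]'
python3 -m pendant '[[0,0,0,0,0,0],[0,0,0,0,0,0],[0,0,0,0,0,0],[0,0,0,0,0,0],[0,0,0,0,0,0]]' 0 25
```

```text
time_s: 22.05
tcp_pos: [0.6353, -0.1207, 0.0324]
eef_rot: [-179.9, 0.0, -91.5]
contact_force: [-0.3, -0.3, -0.1]
gripper_width: 0.082
gripper_force: 0.0
time_s: 22.68
tcp_pos: [0.6347, -0.1209, 0.0315]
eef_rot: [-180.0, -0.0, -91.5]
contact_force: [-0.4, 0.1, 3.5]
gripper_width: 0.06
gripper_force: 25.0
```

```bash
python3 -m pendant '[[0,0,-15,0,0,0],[0,0,-45,0,0,0],[0,0,-80,0,0,0],[0,0,-100,0,0,0],[0,0,-105,0,0,0]]'
python3 go.py .4667 -.1196 .0385 -92.9
```

```text
time_s: 23.3
tcp_pos: [0.6351, -0.1208, 0.1382]
eef_rot: [-179.8, 0.0, -91.5]
contact_force: [-0.2, -0.6, -1.0]
gripper_width: 0.0594
gripper_force: 25.0
row [  3.2 168.6  99.3] [-0.003  0.     0.025] rows 3.1 f [-0.2 -0.6 -1. ] w 0.0594 J6 -8.0 t 23.3
```

```bash
python3 -m pendant '[[0,20,0,0,0,0.0],[1,60,0,0,0,0.01],[2,105,0,0,0,0.02],[3,145,5,0,0,0.025],[3,165,15,0,0,0.025],[3,168.5,35,0,0,0.025],[3,168.5,60,0,0,0.025],[3,168.5,80,0,0,0.025],[3,168.5,92,0,0,0.025],[3,168.5,97,0,0,0.025],[3,168.5,99,0,0,0.025],[3,168.5,99,0,0,0.025]]'
python3 go.py .4667 -.1196 .0375 -92.9
```

```text
time_s: 24.8
tcp_pos: [0.4664, -0.1194, 0.0377]
eef_rot: [-179.9, 0.0, -92.9]
contact_force: [-0.2, 0.8, -0.9]
gripper_width: 0.06
gripper_force: 25.0
row [ 0.2 -0.3  0.2] [-0.001  0.    -0.   ] rows 0.0 f [-0.2  0.8 -0.9] w 0.06 J6 -12.0 t 24.8
```

```bash
python3 -m pendant '[[0,0,0,0,0,0],[0,0,0,0,0,0],[0,0,0,0,0,0],[0,0,-20,0,0,0],[0,0,-60,0,0,0],[0,0,-105,0,0,0],[0,0,-120,0,0,0],[0,0,-120,0,0,0]]' 82
python3 cart.py top4.png;python3 go.py .4297 .359 .15 -91.4
```

```text
time_s: 25.8
tcp_pos: [0.4665, -0.1193, 0.158]
eef_rot: [-179.9, 0.0, -92.9]
contact_force: [-0.1, 0.0, -0.6]
gripper_width: 0.0818
gripper_force: 0.0
carton [429.6 360.4] size [81. 61.] long axis deg 88.6 px [132. 210.]
carton [573.8 394.4] size [86. 62.] long axis deg 73.2 px [123. 171.]
carton [613.8 120. ] size [324.  41.] long axis deg 87.2 px [198. 159.]
row [-475.9   60.5    7. ] [-0.     0.    -0.027] rows 7.7 f [-0.7 -0.5  0.1] w 0.0822 J6 -12.0 t 25.85
```

```bash
python3 -m pendant '[[-20,2.5,-5,0,0,0],[-65,8,-10,0,0,0],[-115,14,-15,0,0,0],[-165,21,-15,0,0,-0.01],[-215,27,-15,0,0,-0.01],[-265,34,-15,0,0,-0.015],[-315,40,-15,0,0,-0.02],[-365,46,-15,0,0,-0.027],[-415,53,-5,0,0,-0.027],[-455,58,0,0,0,-0.027],[-472,60.5,5,0,0,-0.027],[-476,60.5,7,0,0,-0.027],[-476,60.5,7,0,0,-0.027]]'
python3 go.py .4297 .359 .032 -91.4
```

```text
time_s: 27.48
tcp_pos: [0.4296, 0.358, 0.1494]
eef_rot: [179.9, -0.1, -91.4]
contact_force: [0.4, 0.0, 0.4]
gripper_width: 0.0818
gripper_force: 0.0
row [ -1.2  -0.2 117.4] [ 0.001 -0.001 -0.   ] rows 1.9 f [0.4 0.  0.4] w 0.0818 J6 -61.0 t 27.475
```

```bash
python3 -m pendant '[[-1,0,30,0,0,0],[-1,0,65,0,0,0],[-1,0,95,0,0,0],[-1,0,112,0,0,0],[-1,0,117,0,0,0],[-1,0,117,0,0,0],[-1,0,117,0,0,0]]'
python3 -m pendant '[[0,0,0,0,0,0],[0,0,0,0,0,0],[0,0,0,0,0,0],[0,0,0,0,0,0],[0,0,0,0,0,0]]' 0 25
python3 -m pendant '[[0,0,-15,0,0,0],[0,0,-45,0,0,0],[0,0,-85,0,0,0],[0,0,-115,0,0,0],[0,0,-123,0,0,0],[0,0,-125,0,0,0]]'
python3 go.py .4713 -.0287 .155 -92.9
```

```text
time_s: 28.35
tcp_pos: [0.4303, 0.3603, 0.0342]
eef_rot: [-179.9, 0.1, -91.4]
contact_force: [-0.8, -0.4, 0.7]
gripper_width: 0.0818
gripper_force: 0.0
time_s: 28.98
tcp_pos: [0.4301, 0.3603, 0.0335]
eef_rot: [-180.0, 0.0, -91.4]
contact_force: [-0.4, 0.2, 6.3]
gripper_width: 0.0601
gripper_force: 25.0
time_s: 29.72
tcp_pos: [0.4295, 0.3598, 0.1582]
eef_rot: [180.0, 0.0, -91.4]
contact_force: [-0.5, -0.6, -1.2]
gripper_width: 0.0597
gripper_force: 25.0
row [387.4 -51.2   3.1] [0.    0.    0.026] rows 6.3 f [-0.5 -0.6 -1.2] w 0.0597 J6 -61.0 t 29.725
```

```bash
python3 -m pendant '[[10,-1,-15,0,0,0],[40,-5,-35,0,0,0],[85,-11,-40,0,0,0.01],[130,-17,-40,0,0,0.01],[175,-23,-40,0,0,0.015],[220,-29,-40,0,0,0.02],[265,-35,-40,0,0,0.026],[310,-41,-35,0,0,0.026],[350,-46,-25,0,0,0.026],[378,-50,-10,0,0,0.026],[386.5,-51,3,0,0,0.026],[386.5,-51,3,0,0,0.026]]'
python3 go.py .4713 -.0277 .040 -92.9
```

```text
time_s: 31.22
tcp_pos: [0.4705, -0.0283, 0.1541]
eef_rot: [179.8, -0.1, -92.9]
contact_force: [0.4, -0.1, -1.3]
gripper_width: 0.06
gripper_force: 25.0
row [ -0.7  -1.  114.1] [ 0.003 -0.001 -0.001] rows 1.8 f [ 0.4 -0.1 -1.3] w 0.06 J6 -24.0 t 31.225
```

```bash
python3 -m pendant '[[-0.5,0,20,0,0,0],[-0.5,0,55,0,0,0],[-0.5,0,85,0,0,0],[-0.5,0,105,0,0,0],[-0.5,0,111,0,0,0],[-0.5,0,113,0,0,0],[-0.5,0,113.5,0,0,0],[-0.5,0,113.5,0,0,0]]'
python3 -m pendant '[[0,0,0,0,0,0],[0,0,0,0,0,0],[0,0,0,0,0,0],[0,0,-20,0,0,0],[0,0,-60,0,0,0],[0,0,-105,0,0,0],[0,0,-120,0,0,0],[0,0,-120,0,0,0]]' 82
python3 cart.py top5.png;python3 go.py .574 .3945 .17 -106.8
```

```text
time_s: 32.22
tcp_pos: [0.472, -0.0269, 0.0424]
eef_rot: [-179.9, 0.0, -92.9]
contact_force: [-0.3, 0.6, -1.1]
gripper_width: 0.0598
gripper_force: 25.0
time_s: 33.22
tcp_pos: [0.4722, -0.0269, 0.1629]
eef_rot: [-179.8, 0.1, -92.9]
contact_force: [-0.8, 0.8, -1.4]
gripper_width: 0.0819
gripper_force: 0.0
carton [ 463.  -121.9] size [133.  61.] long axis deg 88.3 px [266. 199.]
carton [573.8 394.2] size [86. 62.] long axis deg 73.0 px [123. 171.]
carton [614.3 120.1] size [324.  40.] long axis deg 87.2 px [198. 158.]
row [-426.2  -81.2   -8. ] [-0.001  0.001  0.243] rows 6.9 f [ 0.3  0.1 -0.8] w 0.0818 J6 -24.0 t 33.275
```

```bash
python3 -m pendant '[[-20,-4,-5,0,0,0],[-65,-12,-12,0,0,0.03],[-115,-22,-15,0,0,0.06],[-165,-31,-15,0,0,0.1],[-215,-41,-15,0,0,0.13],[-265,-50,-15,0,0,0.16],[-315,-60,-15,0,0,0.19],[-365,-70,-12,0,0,0.22],[-405,-77,-10,0,0,0.243],[-424,-81,-8,0,0,0.243],[-426,-81,-8,0,0,0.243],[-426,-81,-8,0,0,0.243]]'
python3 go.py .574 .3945 .033 -106.9
```

```text
time_s: 34.78
tcp_pos: [0.5734, 0.3933, 0.169]
eef_rot: [180.0, -0.1, -106.8]
contact_force: [0.3, 0.5, 0.3]
gripper_width: 0.0818
gripper_force: 0.0
row [ -1.5  -0.3 136. ] [ 0.001 -0.001  0.002] rows 2.2 f [0.3 0.5 0.3] w 0.0818 J6 -67.0 t 34.775
```

```bash
python3 -m pendant '[[-1,0,30,0,0,0],[-1,0,70,0,0,0],[-1,0,110,0,0,0],[-1,0,130,0,0,0],[-1,0,135,0,0,0],[-1,0,135.5,0,0,0],[-1,0,135.5,0,0,0]]'
python3 -m pendant '[[0,0,0,0,0,0],[0,0,0,0,0,0],[0,0,0,0,0,0],[0,0,0,0,0,0],[0,0,0,0,0,0]]' 0 25
python3 -m pendant '[[0,0,-15,0,0,0],[0,0,-45,0,0,0],[0,0,-85,0,0,0],[0,0,-125,0,0,0],[0,0,-153,0,0,0],[0,0,-160,0,0,0],[0,0,-160,0,0,0]]'
python3 go.py .476 .0637 .16 -92.9
```

```text
time_s: 35.65
tcp_pos: [0.5747, 0.396, 0.0358]
eef_rot: [-179.9, 0.1, -106.8]
contact_force: [-1.0, -0.6, -0.2]
gripper_width: 0.0822
gripper_force: 0.0
time_s: 36.28
tcp_pos: [0.5744, 0.3955, 0.0347]
eef_rot: [-180.0, 0.0, -106.8]
contact_force: [-0.3, -1.2, 4.5]
gripper_width: 0.0594
gripper_force: 25.0
time_s: 37.15
tcp_pos: [0.5736, 0.3951, 0.1938]
eef_rot: [180.0, -0.0, -106.8]
contact_force: [-0.1, -0.3, -2.0]
gripper_width: 0.0594
gripper_force: 25.0
row [345.5  -2.4  33.8] [ 0.001 -0.    -0.243] rows 5.6 f [-0.1 -0.3 -2. ] w 0.0594 J6 -67.0 t 37.15
```

```bash
python3 -m pendant '[[20,0,0,0,0,-0.02],[60,0,0,0,0,-0.05],[105,-1,0,0,0,-0.09],[150,-1,0,0,0,-0.12],[195,-1,0,0,0,-0.15],[240,-2,0,0,0,-0.18],[285,-2,5,0,0,-0.21],[322,-2,15,0,0,-0.243],[341,-2,27,0,0,-0.243],[345.5,-2.4,34,0,0,-0.243],[345.5,-2.4,34,0,0,-0.243]]'
python3 go.py .476 .0637 .041 -92.9
```

```text
time_s: 38.52
tcp_pos: [0.4764, 0.0639, 0.1592]
eef_rot: [179.9, -0.1, -92.9]
contact_force: [-0.4, 0.1, -1.7]
gripper_width: 0.0595
gripper_force: 25.0
row [1.000e-01 3.000e-01 1.182e+02] [ 0.001 -0.001  0.   ] rows 1.9 f [-0.4  0.1 -1.7] w 0.0595 J6 -34.0 t 38.525
```

```bash
python3 -m pendant '[[0,0,20,0,0,0],[0,0,55,0,0,0],[0,0,85,0,0,0],[0,0,106,0,0,0],[0,0,115,0,0,0],[0,0,118.5,0,0,0],[0,0,119,0,0,0],[0,0,119,0,0,0],[0,0,119,0,0,0]]'
python3 -m pendant '[[0,0,0,0,0,0],[0,0,0,0,0,0],[0,0,0,0,0,0],[0,0,-20,0,0,0],[0,0,-60,0,0,0],[0,0,-105,0,0,0],[0,0,-150,0,0,0],[0,0,-160,0,0,0]]' 82
python3 go.py .62 .12 .20 -92.9
```

```text
time_s: 39.65
tcp_pos: [0.4769, 0.064, 0.0417]
eef_rot: [-179.9, 0.0, -92.9]
contact_force: [-0.3, -0.5, -1.7]
gripper_width: 0.0595
gripper_force: 25.0
time_s: 40.65
tcp_pos: [0.4779, 0.0644, 0.2043]
eef_rot: [-179.7, 0.1, -92.8]
contact_force: [0.5, -0.7, -0.4]
gripper_width: 0.0821
gripper_force: 0.0
row [ -62.6 -139.1    5.2] [-0.005  0.003  0.001] rows 2.4 f [ 0.5 -0.7 -0.4] w 0.0821 J6 -34.0 t 40.65
```

```bash
python3 -m pendant '[[20,0,-10,0,0,0],[70,0,-20,0,0,0],[130,0,-30,0,0,0],[190,0,-40,0,0,0],[250,0,-45,0,0,0],[310,0,-50,0,0,0],[370,0,-50,0,0,0],[415,0,-50,0,0,0],[440,0,-50,0,0,0],[440,0,-50,0,0,0]]' 60
python3 - <<'E'
from h import *
snap('scene','scene6.png');snap('top','top6.png')
a=cv2.imread('pics/scene6.png');b=cv2.imread('pics/top6.png')
o=np.vstack([cv2.resize(b[120:230,150:350],(545,300)),cv2.resize(a[150:290,100:354],(545,300))])
cv2.imwrite('pics/c6.png',o)
im=b[:,:,::-1].copy()
ye=blobs(im,(20,100,120),(35,255,255),8,(150,140,290,175))
for t in ye: print('yellow',onz('top',[t[0][0]],.014)[0].round(4),t[1])
m=blobs(im,(0,0,0),(180,255,60),20,(180,145,225,175))
for t in m[:3]: print('handle',onz('top',[t[0][0]],.044)[0].round(4),t[1])
E
```

```text
time_s: 41.9
tcp_pos: [0.4537, -0.377, 0.2494]
eef_rot: [179.9, 0.1, -93.0]
contact_force: [-0.3, 0.7, -0.1]
gripper_width: 0.0603
gripper_force: 0.0
yellow [0.6234 0.2306 0.014 ] 31.0
yellow [0.6131 0.01   0.014 ] 29.0
handle [0.617  0.1185 0.044 ] 82.0
```

View pics/c6.png

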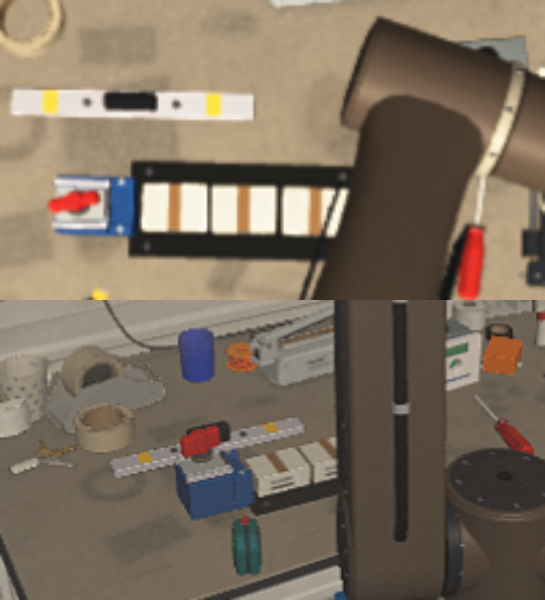

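```bash
python3 go.py .6195 .1202 .15 -92.8
```

```text
row [-503.3 -140.2  100.3] [ 0.002  0.001 -0.002] rows 8.5 f [-0.5  0.2  0.1] w 0.0597 J6 18.0 t 42.0
```

```bash
python3 -m pendant '[[-20,-6,0,0,0,0],[-70,-20,5,0,0,0],[-125,-35,15,0,0,0],[-180,-50,25,0,0,0],[-235,-65,35,0,0,0],[-290,-81,45,0,0,0],[-345,-96,55,0,0,0],[-400,-111,65,0,0,0],[-450,-125,80,0,0,0],[-488,-136,93,0,0,0],[-502,-140,100,0,0,-0.002],[-503,-140,100,0,0,-0.002],[-503,-140,100,0,0,-0.002]]' 50
python3 go.py .6195 .1202 .038 -92.8
```

```text
time_s: 43.62
tcp_pos: [0.6191, 0.1193, 0.1516]
eef_rot: [-180.0, 0.0, -92.8]
contact_force: [-0.3, 0.3, 1.3]
gripper_width: 0.0504
gripper_force: 0.0
row [ -0.9  -0.3 113.6] [-0.     0.     0.001] rows 1.8 f [-0.3  0.3  1.3] w 0.0504 J6 -31.0 t 43.625
```

```bash
python3 -m pendant '[[-1,0,30,0,0,0],[-1,0,70,0,0,0],[-1,0,100,0,0,0],[-1,0,110,0,0,0],[-1,0,113,0,0,0],[-1,0,113,0,0,0],[-1,0,113,0,0,0]]'
python3 -m pendant '[[0,0,0,0,0,0],[0,0,0,0,0,0],[0,0,0,0,0,0],[0,0,0,0,0,0],[0,0,0,0,0,0],[0,0,0,0,0,0],[0,0,0,0,0,0]]' 0 50
python3 -m pendant '[[0,0,-8,0,0,0],[0,0,-30,0,0,0],[0,0,-60,0,0,0],[0,0,-95,0,0,0],[0,0,-125,0,0,0],[0,0,-145,0,0,0],[0,0,-150,0,0,0],[0,0,-150,0,0,0]]'
python3 go.py .4705 -.0275 .15 -92.9
```

```text
time_s: 44.5
tcp_pos: [0.6203, 0.121, 0.0394]
eef_rot: [-179.9, 0.1, -92.7]
contact_force: [0.0, 0.1, 0.7]
gripper_width: 0.0501
gripper_force: 0.0
time_s: 45.38
tcp_pos: [0.6198, 0.1209, 0.0383]
eef_rot: [-180.0, 0.0, -92.7]
contact_force: [1.2, 0.1, 1.5]
gripper_width: 0.022
gripper_force: 50.0
time_s: 46.38
tcp_pos: [0.6189, 0.1206, 0.1874]
eef_rot: [179.9, -0.0, -92.8]
contact_force: [-0.5, 0.3, -5.1]
gripper_width: 0.0217
gripper_force: 50.0
row [155.1 141.   37.6] [ 0.001 -0.     0.002] rows 3.4 f [-0.5  0.3 -5.1] w 0.0217 J6 -31.0 t 46.375
```

```bash
python3 -m pendant '[[15,12,0,0,0,0],[45,36,0,0,0,0],[80,68,0,0,0,0],[115,102,0,0,0,0],[143,128,0,0,0,0],[154,139,5,0,0,0.002],[155.5,141,20,0,0,0.002],[155.5,141,37,0,0,0.002],[155.5,141,37,0,0,0.002],[155.5,141,37,0,0,0.002]]'
python3 go.py .4705 -.028 .0875 -92.9
```

```text
time_s: 47.62
tcp_pos: [0.4715, -0.0278, 0.1513]
eef_rot: [180.0, -0.0, -92.9]
contact_force: [0.1, 0.8, -5.1]
gripper_width: 0.0216
gripper_force: 50.0
row [ 0.2  0.9 63.8] [ 0.    -0.     0.001] rows 1.0 f [ 0.1  0.8 -5.1] w 0.0216 J6 -23.0 t 47.625
```

```bash
python3 -m pendant '[[0,0.5,8,0,0,0],[0,0.5,22,0,0,0],[0,0.5,36,0,0,0],[0,0.5,48,0,0,0],[0,0.5,56,0,0,0],[0,0.5,61,0,0,0],[0,0.5,63,0,0,0],[0,0.5,63.5,0,0,0],[0,0.5,63.5,0,0,0]]'
```

```text
time_s: 48.75
tcp_pos: [0.4709, -0.0277, 0.0879]
eef_rot: [-180.0, 0.0, -92.9]
contact_force: [-0.8, -0.1, -5.1]
gripper_width: 0.0214
gripper_force: 50.0
```

```bash
python3 -m pendant '[[0,0,1,0,0,0],[0,0,1,0,0,0]]'
python3 -m pendant '[[0,0,0,0,0,0],[0,0,0,0,0,0],[0,0,0,0,0,0],[0,0,0,0,0,0],[0,0,-30,0,0,0],[0,0,-80,0,0,0],[0,0,-120,0,0,0],[0,0,-120,0,0,0]]' 60
python3 go.py .55 .35 .3 -92.9
```

```text
time_s: 49.0
tcp_pos: [0.4711, -0.0277, 0.0872]
eef_rot: [-180.0, 0.0, -92.9]
contact_force: [-1.6, 0.7, 2.0]
gripper_width: 0.0217
gripper_force: 50.0
time_s: 50.0
tcp_pos: [0.4727, -0.0274, 0.2099]
eef_rot: [-179.6, 0.1, -92.8]
contact_force: [-0.6, -0.1, -0.7]
gripper_width: 0.0597
gripper_force: 0.0
row [-380.9  -59.1  -88.9] [-0.006  0.002  0.001] rows 6.3 f [-0.6 -0.1 -0.7] w 0.0597 J6 -23.0 t 50.0
```

Move left, out of view, to check the bar and measure timer and screwdriver in both views.

```bash
python3 -m pendant '[[-20,-3,-10,0,0,0],[-70,-11,-25,0,0,0],[-130,-20,-40,0,0,0],[-190,-30,-55,0,0,0],[-250,-40,-70,0,0,0],[-310,-49,-85,0,0,0],[-355,-55,-89,0,0,0],[-378,-59,-89,0,0,0],[-381,-59,-89,0,0,0]]' 60
python3 - <<'E'
from h import *
a=snap('scene','scene7.png')[:,:,::-1].copy();b=snap('top','top7.png')[:,:,::-1].copy()
im=b[:,:,::-1].copy()
for t in blobs(im,(20,100,120),(35,255,255),8,(190,175,290,215)): print('yellow',onz('top',[t[0][0]],.063)[0].round(4),t[1])
L=b[125:240,295:355];S=a[140:230,300:380]
def up(i,f): return cv2.resize(i,None,fx=f,fy=f,interpolation=cv2.INTER_CUBIC)
o=np.zeros((575,800,3),np.uint8);l=up(L,4);o[:460,:240]=l;s=up(S,4);o[:360,250:570]=s
w=up(b[165:225,165:300],1.7);o[470:470+w.shape[0],:w.shape[1]]=w
cv2.imwrite('pics/c7.png',o)
E
```

```text
time_s: 51.12
tcp_pos: [0.5485, 0.3506, 0.2936]
eef_rot: [179.9, -0.1, -92.8]
contact_force: [-0.5, -1.0, -0.1]
gripper_width: 0.0602
gripper_force: 0.0
yellow [0.4757 0.08   0.063 ] 36.5
yellow [ 0.4642 -0.1383  0.063 ] 35.0
```

View pics/c7.png

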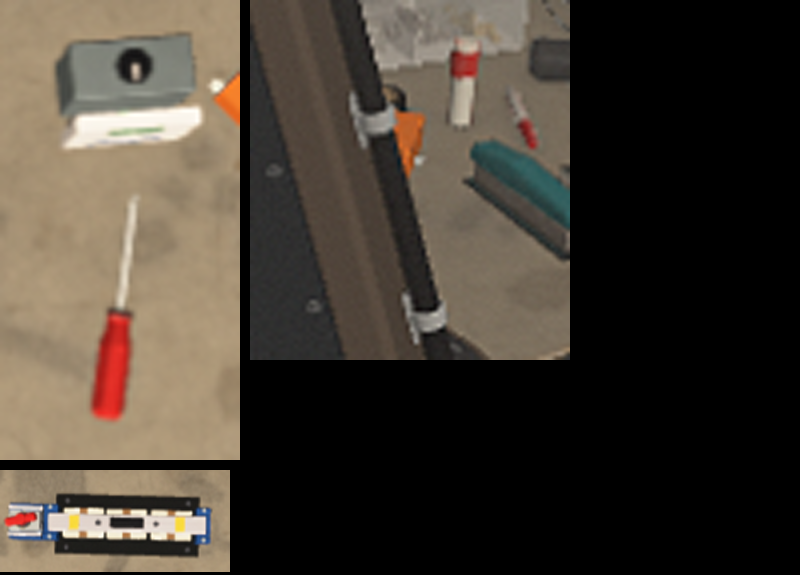

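```bash
python3 - <<'E'
from h import *
im=cv2.imread('pics/top7.png')[:,:,::-1].copy()
g=im.max(2).astype(int); 
# white front face: upper boundary (z=.1) and lower boundary (z=0) per column
top=[];bot=[]
for u in range(311,346):
    col=g[146:168,u]; k=np.where(col>200)[0]
    if len(k): top.append((u,146+k[0]-.5));bot.append((u,146+k[-1]+.5))
top=np.array(top);bot=np.array(bot);print(top[:,0].min(),top[:,0].max());print(np.c_[top,bot[:,1]][::3])
def fit(p,z):
    P=onz('top',p,z)[:,:2]; 
    for _ in range(3):
        c=np.polyfit(P[:,1],P[:,0],1); e=abs(np.polyval(c,P[:,1])-P[:,0]); P=P[e<max(.002,np.percentile(e,80))]
    return c
for p,z in((top[4:-3],.1),(bot[4:-6],0.)):
    c=fit(p,z);print(z,'x=%.4f at y=-.34, yaw %.1f'%(np.polyval(c,-.34),-np.degrees(np.arctan(c[0]))))
for lo,hi,n in(((0,150,80),(8,255,255),'h'),):
    t=blobs(im,lo,hi,8,(310,195,340,235))[0];B=onz('top',cv2.boxPoints(t[0]),.02);print('handle box',B[:,:2].round(4))
    m=t[2].reshape(-1,2);vx,vy,x0,y0=cv2.fitLine(onz('top',m,.018)[:,:2].astype(np.float32),cv2.DIST_L2,0,.01,.01).ravel();print('dir',np.degrees(np.arctan2(vy,vx)),x0,y0)
# blade: bright thin
h=im.astype(int); sub=h[172:203,318:334]; bg=np.median(sub.reshape(-1,3),0); d=(sub-bg).min(2)
ys,xs=np.where(d>25); P=onz('top',np.c_[xs+318,ys+172],.014)[:,:2];print('blade ends',P[P[:,0].argmax()].round(4),P[P[:,0].argmin()].round(4), len(P))
print('timer corners', onz('top',[[313.75,153],[345,151.25]],.1).round(4), onz('top',[[311,162],[343,159]],0).round(4))
# grey top hsv corners
h=blobs(im,(80,15,60),(130,90,170),100,(300,125,350,156))
for t in h[:2]: print(t[1],onz('top',cv2.boxPoints(t[0]),.1)[:,:2].round(4).tolist())
E
```

```text
311.0 345.0
[[311.  159.5 161.5]
 [314.  153.5 161.5]
 [317.  153.5 160.5]
 [320.  152.5 161.5]
 [323.  152.5 160.5]
 [326.  152.5 160.5]
 [329.  152.5 159.5]
 [332.  152.5 160.5]
 [335.  151.5 159.5]
 [338.  151.5 159.5]
 [341.  151.5 158.5]
 [344.  150.5 156.5]]
0.1 x=0.6105 at y=-.34, yaw 3.1
0.0 x=0.5961 at y=-.34, yaw 3.4
handle box [[ 0.3454 -0.3067]
 [ 0.4396 -0.3241]
 [ 0.4349 -0.3513]
 [ 0.3407 -0.3338]]
dir -9.524215 0.38896215 -0.32881525
blade ends [ 0.5406 -0.3558] [ 0.4451 -0.3405] 52
timer corners [[ 0.6094 -0.2923  0.1   ]
 [ 0.6132 -0.4033  0.1   ]] [[ 0.5924 -0.2969  0.    ]
 [ 0.6008 -0.418   0.    ]]
```

```bash
python3 go.py .411 -.333 .15 170
```

```text
row [688.1 103.  145.6] [-0.    -0.002  1.695] rows 11.4 f [-0.1 -0.2 -0.2] w 0.06 J6 -53.0 t 51.225
```

```bash
python3 -m pendant '[[20,3,0,0,0,0],[65,10,0,0,0,0.1],[115,17,5,0,0,0.22],[165,25,10,0,0,0.35],[215,32,15,0,0,0.48],[265,40,20,0,0,0.61],[315,47,25,0,0,0.74],[365,55,30,0,0,0.87],[415,62,35,0,0,1.0],[465,70,45,0,0,1.13],[515,77,60,0,0,1.26],[565,85,80,0,0,1.39],[615,92,105,0,0,1.52],[655,98,125,0,0,1.62],[680,102,140,0,0,1.69],[688,103,145,0,0,1.695],[688,103,145,0,0,1.695]]' 70
python3 go.py .411 -.333 .022 170
python3 - <<'E'
from h import *
a=snap('scene','scene8.png')[:,:,::-1]
cv2.imwrite('pics/c8.png',cv2.resize(a[130:230,270:380],None,fx=5,fy=5,interpolation=cv2.INTER_CUBIC))
print(proj('scene',[[.597,-.3486,.052],[.597,-.3486,.1],[.597,-.3486,0]]).round(1))
E
```

```text
time_s: 53.35
tcp_pos: [0.4104, -0.3326, 0.1509]
eef_rot: [-180.0, 0.0, 170.0]
contact_force: [0.2, -0.8, -0.2]
gripper_width: 0.0698
gripper_force: 0.0
row [ -0.6  -0.3 128.9] [-0.  0. -0.] rows 2.1 f [ 0.2 -0.8 -0.2] w 0.0698 J6 -82.0 t 53.35
[[312.6 180.5]
 [313.3 169.3]
 [311.8 192.2]]
```

View pics/c8.png

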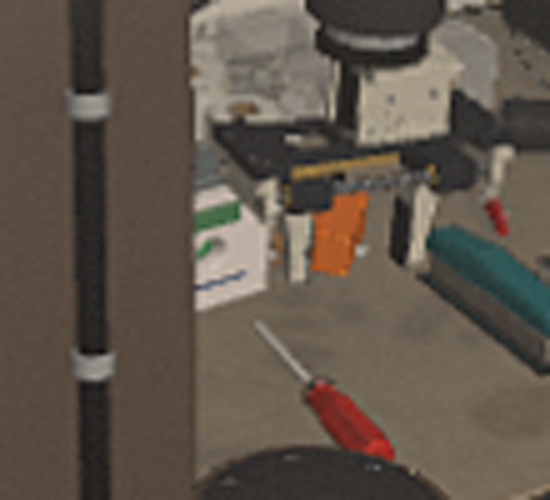

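```bash
python3 -c "
from h import *
print(proj('scene',[[.6001,-.4035,0],[.6001,-.4035,.1],[.611,-.348,.052]]).round(1))"
python3 -m pendant '[[-0.5,0,30,0,0,0],[-0.5,0,70,0,0,0],[-0.5,0,105,0,0,0],[-0.5,0,123,0,0,0],[-0.5,0,128,0,0,0],[-0.5,0,128,0,0,0],[-0.5,0,128,0,0,0]]'
python3 -m pendant '[[0,0,0,0,0,0],[0,0,0,0,0,0],[0,0,0,0,0,0],[0,0,0,0,0,0],[0,0,0,0,0,0],[0,0,0,0,0,0],[0,0,0,0,0,0]]' 0 55
```

```text
[[322.9 188.7]
 [324.7 166. ]
 [310.4 179. ]]
time_s: 54.28
tcp_pos: [0.4129, -0.3324, 0.0239]
eef_rot: [-180.0, 0.1, 170.1]
contact_force: [0.3, 0.2, 0.8]
gripper_width: 0.0698
gripper_force: 0.0
time_s: 55.15
tcp_pos: [0.412, -0.3323, 0.0227]
eef_rot: [-180.0, 0.0, 170.0]
contact_force: [0.2, -0.7, 0.7]
gripper_width: 0.028
gripper_force: 54.9
```

```bash
python3 -m pendant '[[0,0,-8,0,0,0],[0,0,-25,0,0,0],[0,0,-45,0,0,0],[0,0,-55,0,0,0],[0,0,-58,0,0,0],[0,0,-58,0,0,0]]'
python3 go.py .4353 -.3577 .0607 -176.8
```

```text
time_s: 55.9
tcp_pos: [0.4118, -0.3322, 0.0805]
eef_rot: [180.0, -0.0, 170.0]
contact_force: [-0.4, -0.7, -1.2]
gripper_width: 0.0273
gripper_force: 54.9
row [-27.6 -21.1  19.7] [ 0.   -0.   -0.23] rows 1.2 f [-0.4 -0.7 -1.2] w 0.0273 J6 -82.0 t 55.9
```

```bash
python3 -m pendant '[[0,-10,0,0,0,-0.06],[-5,-18,5,0,0,-0.14],[-15,-21,12,0,0,-0.21],[-24,-21,19,0,0,-0.23],[-27.5,-21,20,0,0,-0.23],[-27.5,-21,20,0,0,-0.23],[-27.5,-21,20,0,0,-0.23]]'
python3 go.py .4353 -.3577 .0607 -176.8
python3 - <<'E'
from h import *
a=snap('scene','scene9.png')[:,:,::-1]; b=snap('top','top9.png')[:,:,::-1]
o=np.zeros((500,800,3),np.uint8)
o[:, :450]=cv2.resize(a[140:240,280:370],None,fx=5,fy=5,interpolation=cv2.INTER_CUBIC); o[:,460:760]=cv2.resize(b[125:225,295:355],None,fx=5,fy=5,interpolation=cv2.INTER_CUBIC)
cv2.imwrite('pics/c9.png',o)
p=r.get_state()['tcp_pos']; u=np.array([.9984,.0558,0])
T=p+.131*u-np.array([0,0,.0087]);print('tip est',T,proj('scene',[T]),proj('top',[T]))
E
```

```text
time_s: 56.78
tcp_pos: [0.4353, -0.3576, 0.0608]
eef_rot: [180.0, -0.0, -176.8]
contact_force: [-0.6, -0.3, -0.6]
gripper_width: 0.0279
gripper_force: 54.9
row [-0.  -0.2  0.1] [ 0. -0. -0.] rows 0.0 f [-0.6 -0.3 -0.6] w 0.0279 J6 -67.0 t 56.775
tip est [ 0.56615641 -0.35034851  0.0522604 ] [[317.4415762  183.67568273]] [[328.1883771  166.73572969]]
```

View pics/c9.png

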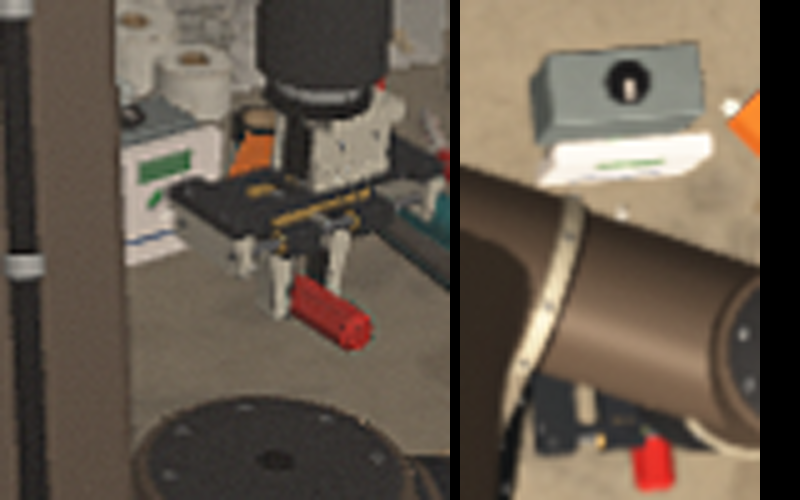

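```bash
python3 -m pendant '[[-8,0,0,0,0,0],[-18,0,0,0,0,0],[-28,0,0,0,0,0],[-36,0,0,0,0,0],[-40,0,0,0,0,0],[-40,0,0,0,0,0],[-40,0,0,0,0,0]]'
```

```text
time_s: 57.75
tcp_pos: [0.4751, -0.3555, 0.0606]
eef_rot: [180.0, -0.0, -176.8]
contact_force: [-0.7, 0.4, -1.4]
gripper_width: 0.0279
gripper_force: 54.9
```

```bash
python3 -m pendant '[[-2,0,0,0,0,0],[-4,0,0,0,0,0],[-6,0,0,0,0,0],[-7,0,0,0,0,0],[-7,0,0,0,0,0],[-7,0,0,0,0,0]]'
```

```text
time_s: 58.5
tcp_pos: [0.4816, -0.355, 0.0604]
eef_rot: [180.0, -0.1, -176.8]
contact_force: [-5.1, 0.3, -1.5]
gripper_width: 0.0278
gripper_force: 54.9
```

```bash
python3 -m pendant '[[-1,0,0,0,0,0],[-2,0,0,0,0,0],[-2,0,0,0,0,0],[-2,0,0,0,0,0]]'
```

```text
time_s: 59.0
tcp_pos: [0.482, -0.3546, 0.0599]
eef_rot: [179.9, -0.2, -176.8]
contact_force: [-9.0, -0.3, -1.2]
gripper_width: 0.0278
gripper_force: 54.9
```

```bash
for i in 1 2; do python3 -m pendant '[[2.5,0,0,0,0,0],[2.5,0,0,0,0,0]]' | egrep 'tcp|contact'; done; python3 -m pendant '[[-2,0,0,0,0,0],[-5,0,0,0,0,0],[-6,0,0,0,0,0],[-6,0,0,0,0,0],[-6,0,0,0,0,0]]' | egrep 'tcp|contact'
```

```text
tcp_pos: [0.4813, -0.3551, 0.0605]
contact_force: [-4.5, -0.7, -1.4]
tcp_pos: [0.4794, -0.3553, 0.0608]
contact_force: [-3.9, 0.3, -0.9]
tcp_pos: [0.4823, -0.3545, 0.0596]
contact_force: [-10.3, -1.5, -1.1]
```

```bash
python3 -m pendant '[[8,0,0,0,0,0],[20,0,0,0,0,0],[35,0,0,0,0,0],[52,0,0,0,0,0],[62,0,0,0,0,0],[66,0,0,0,0,0],[66,0,10,0,0,0],[66,0,22,0,0,0],[66,0,32,0,0,0],[66,0,36,0,0,0],[66,0,36,0,0,0],[66,0,36,0,0,0]]'
python3 go.py .4205 -.358 .0227 -176.8
```

```text
time_s: 61.62
tcp_pos: [0.4197, -0.3587, 0.0248]
eef_rot: [-180.0, 0.0, -176.8]
contact_force: [-0.2, 0.5, -0.8]
gripper_width: 0.0279
gripper_force: 54.9
row [-0.9  0.7  2.1] [-0.  0.  0.] rows 0.0 f [-0.2  0.5 -0.8] w 0.0279 J6 -67.0 t 61.625
```

```bash
python3 -m pendant '[[0,0,1,0,0,0],[0,0,1.8,0,0,0],[0,0,1.8,0,0,0]]'
python3 -m pendant '[[0,0,0,0,0,0],[0,0,0,0,0,0],[0,0,0,0,0,0],[0,0,0,0,0,0],[0,0,0,0,0,0],[0,0,-30,0,0,0],[0,0,-80,0,0,0],[0,0,-140,0,0,0],[0,0,-200,0,0,0],[60,0,-230,0,0,0],[80,50,-230,0,0,0],[80,100,-230,0,0,0],[80,150,-230,0,0,0],[80,180,-230,0,0,0],[80,180,-230,0,0,0]]' 70
python3 - <<'E'
from h import *
a=snap('scene','scene10.png')[:,:,::-1]; b=snap('top','top10.png')[:,:,::-1]
o=np.vstack([cv2.resize(b[120:240,100:400],(750,300),interpolation=cv2.INTER_CUBIC),cv2.resize(a[150:270,100:400],(750,300),interpolation=cv2.INTER_CUBIC)])
cv2.imwrite('pics/c10.png',o)
im=b[:,:,::-1].copy()
for t in blobs(im,(20,100,120),(35,255,255),8,(190,175,290,215)): print('yellow',onz('top',[t[0][0]],.063)[0].round(4),t[1])
print(r.get_state()['contact_force'])
E
```

```text
time_s: 62.0
tcp_pos: [0.4195, -0.3586, 0.023]
eef_rot: [-180.0, 0.0, -176.8]
contact_force: [-0.2, 0.7, -1.0]
gripper_width: 0.0278
gripper_force: 54.9
time_s: 63.88
tcp_pos: [0.3294, -0.182, 0.2533]
eef_rot: [180.0, 0.1, -176.6]
contact_force: [0.3, 0.1, 0.6]
gripper_width: 0.0699
gripper_force: 0.0
yellow [0.4757 0.08   0.063 ] 36.5
yellow [ 0.4642 -0.1383  0.063 ] 35.0
[-0.78191883  0.00215351  0.14556702]
```

View pics/c10.png

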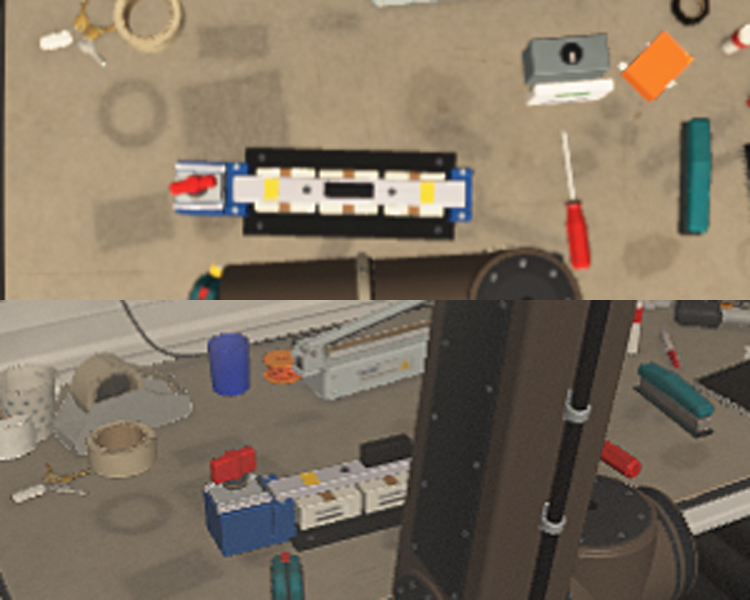

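```bash
python3 -c "
from plant import r
print(r.close_job())"
```

```text
the job is handed in; nothing more can be done
None
```

I handed the job in at about 64 s, and the final pictures and readings show every step done, though the hand-in gave no verdict. The lock is undone to about 4.5 rad (inferred from the turn angle), the three white cartons lie on the bed, the bar is back in both notches, the button was pressed to its stop with the screwdriver tip, and the screwdriver lies flat on the worktop.

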